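# Index the specimen slide under the dial gauge and hold the lock pin home

## Robot

A 7-joint arm with a two-finger parallel gripper is mounted at the origin on the work surface. World frame = base frame: x ahead of the robot, y to its left, z up, the work surface at z = 0. Lengths are in mm, angles in rad, forces in N, time in s.
With the tool pointing down it reaches from about 400 to 900 mm from the base axis. Payload 5.5 kg.
Tool frame: the origin (TCP) lies midway between the tips of the shut fingers; the grasp point (between the pads) lies 19 mm behind it; z points along the fingers, y is the line along which they close (so a half turn about z gives the same grasp; the last joint's range is limited). The gripper opens to 92 mm and grips with 3 to 60 N. Pads are 19 mm wide; open, the fingers measure 130 mm over their backs; the gripper's body (75 mm by 190 mm) begins 47 mm behind the grasp point.
Start: joints at [1.541, 0.501, -0.427, 1.55, 0.221, 1.138, -0.21], TCP at [187.646, -622.325, 226.729] pointing down, gripper open.
Joint ranges: [-2.88, 2.88], [-0.31, 2.03], [-1.54, 1.56], [0.2, 2.42], [-1.41, 4.55], [0.19, 2.02], [-2.57, 2.57]. Speed limits (rad/s): [2.57, 2.57, 3.14, 3.14, 3.14, 3.14, 3.14].

## Interface

Orientations are given as a unit quaternion [w, x, y, z].
In Python, from workcell import bot, cam, monitor, workorder gives the robot as it stands (bot), with the cameras (cam), the readings (monitor) and the job (workorder).
- The arm moves only by the tool move_tool, called as name(argument=value, ...) on one line, values as JSON. Schema: {"type":"object","properties":{"increments":{"type":"array","items":{"type":"array","items":{"type":"array","items":{"type":"number"},"minItems":5,"maxItems":5},"minItems":1,"maxItems":8},"minItems":1,"maxItems":1},"grip_force":{"type":"number"},"only":{"type":"string"},"quiet":{"type":"boolean"},"lines":{"type":"string"}},"required":["increments"],"additionalProperties":false}. increments is a list that holds a single list of rows (three levels of brackets), with 1 to 8 rows, each of 5 numbers: the finger opening in mm, then dx, dy, dz in shares of 60 cm (1.0 is 60 cm), then a turn about the tool's z in normalised numbers (1 is 2 pi rad); each row shifts and turns the commanded pose from where the row before left it, along the tool's axes as they then stand; what a row does not reach is not made up. A row lasts 1/12 s, in which the tool goes at most 41.7 mm and 0.125 rad, less where a joint would pass 70% of its speed; a pose out of reach is approached as far as the arm can. The fingers move at their own pace and stop on an object; grip_force is the grip in N (left out, the last holds). Time passes only in rows, so rows that do not move let the fingers close. The tool returns the time, the measured TCP pose, the force, the opening and the grip force at its end. only (a regular expression) keeps the lines of the reply that match it, lines (a string "A,B") keeps lines A to B, and quiet returns only ok. A shift or turn number past 1, either way, is cut back to 1. Input that does not fit is refused with a message, and nothing moves.
- monitor.read_state(): the state, without advancing time (a new reading comes with each control period).
- cam.grab_frame(name): name is "scene" or "top" or "wrist"; returns a dict with "frame" (384x512x3 uint8, blue, green, red), "mtx" (3x3 intrinsics, pixels), "R" (3x3) and "t" (3): a world point X has camera coordinates R X + t. Camera axes: x right, y down, z forward; pixel columns grow to the right and rows downward; lengths in mm; the calibration is good to about 2 mm. A picture is of the moment at which its call begins. There is no depth.
- workorder.close_job(): hands the job in; it is judged then, once.
The state is a dict: "time": time; "joint_positions": joint angles; "dq": joint speeds; "joint_torque": joint torques, N m; "position": TCP position; "tool_rot": TCP orientation; "wrist_force": force on the tool from outside, world axes, zero at the start; "torque": the same for the moment, N m; "grip_width": finger opening in mm; "grasp_force": force on a finger pad.
Only numpy, scipy, OpenCV 4.12 (cv2) and the standard library are available. Lean on these libraries where they do the work, as an engineer would, in place of code of your own. Each camera call takes 0.05 s, during which the arm holds its last target. There are 200 camera calls.

## Task

Lift the loose dust lid off the round nest of the indexing slide by its knob and set it down, not dropped, knob up on the rubber mat. Then pull up the slide's spring lock plunger, push the carriage on to the next hole, which brings the uncovered block under the dial gauge, let the pin into that hole and press the plunger knob down fully home. Finish while still holding the plunger pressed home, because its spring alone does not keep it there, and leave the other things on the bench where they are.

Things in the scene. Friction and masses are not known exactly. Their poses are not given: they have to be found in the camera images.
- slide_bed: grey cast bed of the slide, fixed on the bench, 360 x 124 x 22 mm, origin under it. x axis: the way the carriage is pushed, away from the robot; y: left. A steel index bar with three holes lies along y = -46 mm, top 42 mm high. At x 100, y 105 mm stands a column 28 mm thick, 261 mm high; its arm (138 to 158 mm high) carries a dial gauge over x 100, y 15 mm, dial 60 mm across, to 228 mm high
- carriage (a joint): position of the aluminium carriage along the bed's x axis in m: 0 at the start with the pin in hole_1, 0.100 with the pin in hole_2 (the next hole), 0.200 at hole_3. It slides stiffly (about 3 N) once the pin is out, has 1 mm of play either way when the pin is in, and stays where it is left
- plunger (a joint): height (m) of the plunger's pin, which rides on the carriage: 0 is fully home, knob on its housing, round nose 12 mm down in the hole. Its weak spring alone leaves it 4 to 6 mm short of home; pressing it home takes about 5 N and it rises when let go. The pin is clear of the hole at 0.012 and rides on the bar there between holes; it can be pulled to 0.018, where the spring pulls down with 11 N
- lock_knob: black knob of the lock plunger, upright cylinder 24 mm across, 26 mm high, on the carriage's right ear at the robot's end, 120 mm nearer and 61 mm farther right than the nest. Origin under its centre, 70 mm above the bench when home; ear top 56 mm above the bench, housing under the knob 20 mm across (26 at its foot). Moves up with the pin and along with the carriage
- lock_grip (a point): centre of the lock plunger's knob, the point to grip, 14 mm above the knob's underside (84 mm above the bench when fully home)
- nest (a point): centre of the rim of the round nest on the carriage, a dark steel cup 70 mm across outside, 60 mm inside, rim 80 mm above the bench; a bright steel hardness block 50 mm across lies in it with its top 9 mm below the rim
- hole_1 (a point): mouth of the index hole in which the pin starts, top of the index bar, 12 mm across, 16 mm deep
- hole_2 (a point): mouth of the next index hole, 100 mm farther along the bed's x axis: the pin must end in it
- hole_3 (a point): mouth of the last index hole, 200 mm from hole_1
- gauge_tip (a point): tip of the dial gauge's spindle, 90 mm above the bench: it clears the open nest, but not the lid's knob
- lid: loose aluminium dust lid of 100 to 170 g, a disc 76 mm across and 6 mm thick with a spigot 56 mm across, 5 mm deep under it and a black knob 24 mm across, 22 mm high on a stem; 46 mm high in all. Origin at the centre of the spigot's underside (75 mm above the bench at the start, 4 mm when on the mat); z up through the knob
- lid_grip (a point): centre of the lid's knob, the point to grip, 34 mm above the lid's origin, 23 mm above the top of its disc
- mat: black rubber mat fixed on the bench to the right of the slide, 240 mm along its x, 180 mm along its y, 4 mm thick; origin under its centre. A loose hardness block lies on its far (+x) half; the near half is free
- ref_block: loose bright steel hardness block, disc 60 mm across and 12 mm high, lying on the mat; origin under its centre
- objective: loose dark steel microscope objective standing on the bench left of the slide, 38 mm across, 46 mm high; origin under its centre
- screwdriver: loose screwdriver with a black handle, lying on the bench left of the slide along its own x axis; about 200 mm long, 30 mm high
- oil_bottle: loose amber bottle with a white cap standing on the bench, beyond the mat or left of the slide's near end, 48 mm across, 110 mm high; origin under its centre
- anvil: loose dark steel stage anvil standing on the bench, beyond the mat or left of the slide's near end, foot 68 mm across, 46 mm high; origin under its centre
- brush: loose bench brush with a wooden handle lying along its own x axis on the bench to the left; about 200 mm long

How it is judged:
By the outcome, as a careful person would: the job done as asked, in the order asked, and still so for the second after the job is handed in, while the arm keeps its last pose, push and grip.
It also fails if it takes over 54 s, if anything falls off the work surface, if the arm or the gripper's body presses on something with over 40 N, if the wrist force passes 120 N, or if a joint passes its speed limit or range.

## Working session

There is one attempt and no reset: what is moved stays moved. The work goes in short steps, Python scripts to look and compute and a tool call to move; the robot and the scene stay as the last step left them, time stands still between calls to the robot, and variables do not carry over. Pictures are saved under pics/ and viewed, at most 10 in all, crops included, and the job is handed in when it is done.

```bash
ls; mkdir -p pics
```

Create h.py:
```python
import numpy as np, cv2
from workcell import bot, cam, monitor, workorder
def grab(n,fn=None):
    f=cam.grab_frame(n)
    if fn: cv2.imwrite('pics/'+fn,f['frame'])
    np.savez('/tmp/'+n+'.npz',**{k:np.array(f[k]) for k in('frame','mtx','R','t')})
    return f
def load(n): return dict(np.load('/tmp/'+n+'.npz'))
def ray(f,u,v):
    R=np.array(f['R']);t=np.array(f['t']).ravel();K=np.array(f['mtx'])
    return -R.T@t, R.T@np.linalg.inv(K)@np.array([u,v,1.])
def onz(f,u,v,z):
    c,d=ray(f,u,v); return c+d*(z-c[2])/d[2]
def proj(f,X):
    p=np.array(f['mtx'])@(np.array(f['R'])@np.array(X,float)+np.array(f['t']).ravel()); return p[:2]/p[2]
```

Run:
```python
from h import *
fs=[grab('scene'),grab('top')]
cv2.imwrite('pics/a_top.png',fs[1]['frame']);cv2.imwrite('pics/a_scene.png',fs[0]['frame'])
for f in fs: print((-np.array(f['R']).T@np.array(f['t']).ravel()).round(), np.array(f['mtx']).round(1).tolist())
s=monitor.read_state();print(s['tool_rot'],s['wrist_force'],s['time'])
```

```text
pics
workcell.py
[1014. -528.  789.] [[415.6, 0.0, 253.0], [0.0, 415.6, 188.3], [0.0, 0.0, 1.0]]
[ 300.   73. 1592.] [[468.1, 0.0, 253.5], [0.0, 468.1, 194.3], [0.0, 0.0, 1.0]]
[-8.93853887e-04  9.89298226e-01  1.45904798e-01 -1.00487350e-04] [ 0.64039185  0.51993573 -0.42895647] 0.1
```

View pics/a_top.png

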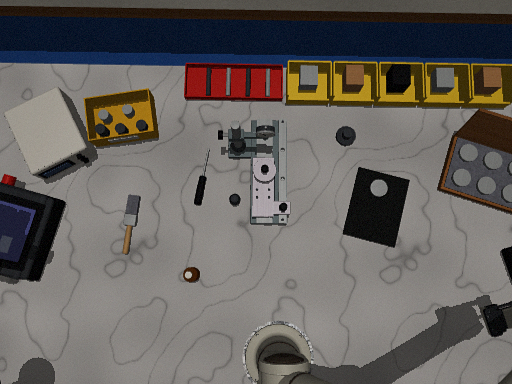

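View pics/a_scene.png

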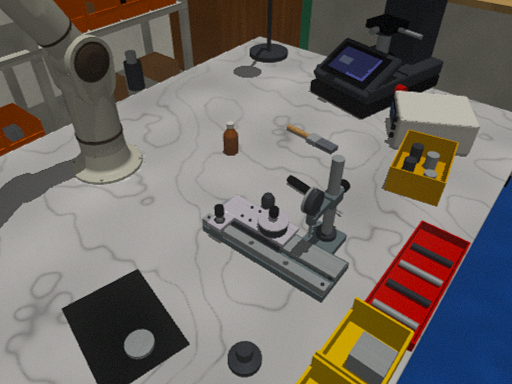

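The top view shows the slide at about (268,170), with the lid knob near (264,169), the lock knob near (283,207) and the gauge near (240,147). The mat is around (376,207) with the ref block at (379,187). The scene view shows the lid knob near (273,212) and the lock knob near (220,211).

Run:
```python
from h import *
t=load('top');s=load('scene')
a=cv2.resize(t['frame'][110:240,215:315],None,fx=4,fy=4,interpolation=cv2.INTER_CUBIC)
b=cv2.resize(s['frame'][170:300,200:300],None,fx=4,fy=4,interpolation=cv2.INTER_CUBIC)
cv2.imwrite('pics/b.png',np.hstack([a,b]))
for n,f,boxes in(('top',t,{'lid':(255,160,275,180),'lock':(274,198,292,216)}),('scene',s,{'lid':(262,200,286,222),'lock':(210,200,230,226)})):
    g=f['frame'].max(2)
    for k,(x0,y0,x1,y1) in boxes.items():
        m=(g[y0:y1,x0:x1]<60).astype(np.uint8)
        N,l,st,c=cv2.connectedComponentsWithStats(m)
        for i in range(1,N):
            if st[i,4]>8: print(n,k,st[i]+[x0,y0,0,0,0],c[i]+[x0,y0])
# mat
g=t['frame'].max(2);m=(g<50).astype(np.uint8);m[:, :330]=0;m[:155]=0;m[255:]=0;m[:,420:]=0
cs=max(cv2.findContours(m,cv2.RETR_EXTERNAL,2)[0],key=cv2.contourArea)
r=cv2.minAreaRect(cs);P=[onz(t,*p,4)[:2].round() for p in cv2.boxPoints(r)];print(r,P)
print('ref',onz(t,379,187,12))
# bed rails
```

```text
top lid [261 165   8   8  49] [264.28571429 168.53061224]
top lock [279 203   8   9  56] [282.64285714 206.78571429]
top lock [274 214   5   2   9] [275.77777778 214.44444444]
scene lid [262 200  17  19 197] [270.5177665 207.8071066]
scene lock [215 204   9  14 107] [218.90654206 210.55140187]
scene lock [215 218  10   5  16] [219.75 220.5 ]
((376.0083312988281, 206.88198852539062), (53.79246520996094, 70.08967590332031), 13.495734214782715) [array([ 405., -211.]), array([ 642., -269.]), array([ 601., -448.]), array([ 367., -386.])]
ref [ 569.9413884 -337.6348571   12.       ]
```

View pics/b.png

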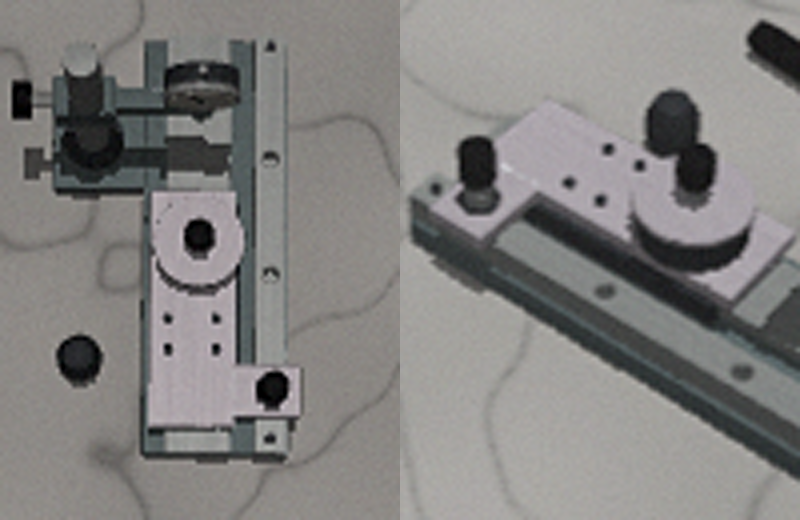

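The crops show the lid knob at (264.5,169) in the top view and (273.7,212) in the scene view. The lock knob is at (282.8,207) and (219,210). Holes 2 and 3 are at (282.5,178) and (282.5,149.5) in the top view, and the slide's x axis runs nearly along world x.

Run:
```python
from h import *
t=load('top');s=load('scene')
def tri(a,b):
    c1,d1=ray(t,*a);c2,d2=ray(s,*b)
    A=np.stack([d1,-d2],1);k=np.linalg.lstsq(A,c2-c1,rcond=None)[0]
    p,q=c1+k[0]*d1,c2+k[1]*d2
    return ((p+q)/2).round(1),np.linalg.norm(p-q).round(1)
print('lid',tri((264.3,168.5),(273.7,212.2)),onz(t,264.3,168.5,110),onz(s,273.7,212.2,110))
print('lock',tri((282.6,206.8),(218.9,209.5)),onz(t,282.6,206.8,84),onz(s,218.9,209.5,84))
# holes and bar axis
g=t['frame'].max(2)
for n,(x,y) in (('h2',(282,178)),('h3',(282,149))):
    w=cv2.resize(g[y-6:y+7,x-6:x+7],None,fx=1,fy=1); m=(w<110);yy,xx=np.nonzero(m&(np.hypot(*np.mgrid[-6:7,-6:7])<4)); print(n,xx.mean()+x-6,yy.mean()+y-6,len(xx),onz(t,xx.mean()+x-6,yy.mean()+y-6,42))
# carriage bright pinkish, bed grey: minAreaRect
b=t['frame'].astype(int)
m=((b[:,:,2]-b[:,:,1]>8)&(b[:,:,2]>150)).astype(np.uint8);m[:150]=0;m[235:]=0;m[:,:240]=0;m[:,300:]=0
print(m.sum())
for f,X in((t,(573,17,110)),):pass
import numpy as np
print('gripper at start in top', proj(t,[187.6,-622,226]))
```

```text
lid (array([607.1,  56.3, 107.2]), np.float64(0.6)) [606.26934733  56.11724371 110.        ] [608.89998118  54.09013098 110.        ]
lock (array([486.1,  -5.1,  88.7]), np.float64(1.3)) [486.21710529  -5.80624431  84.        ] [482.93182263  -1.03535145  84.        ]
h2 282.75 177.625 8 [590.24934889  -7.29332282  42.        ]
h3 282.5 148.75 8 [689.89954949  -5.21767747  42.        ]
518
gripper at start in top [501.44077101 309.74737887]
```

Units first: shifts go in shares of 60 cm and turns go in shares of 2 pi rad. So 30 mm / 600 = 0.05, -26.5 mm / 600 = -0.0442.

move_tool(increments=[[[92, 0.05, -0.0442, 0, 0], [92, 0.05, -0.0442, 0, 0], [92, 0.05, -0.0442, 0, 0], [92, 0.05, -0.0442, 0, 0], [92, 0.05, -0.0442, 0, 0], [92, 0.05, -0.0442, 0, 0], [92, 0.05, -0.0442, 0, 0], [92, 0.05, -0.0442, 0, 0]]])

```text
time: 0.77
position: [356.6, -348.2, 226.6]
tool_rot: [-0.0, 0.989, 0.146, -0.0]
wrist_force: [0.3, -0.5, -0.3]
grip_width: 91.6
grasp_force: 0.0
```

In the tool's units: 30 mm / 600 = 0.05, -26.5 mm / 600 = -0.0442.

move_tool(increments=[[[92, 0.05, -0.0442, 0, 0], [92, 0.05, -0.0442, 0, 0], [92, 0.05, -0.0442, 0, 0], [92, 0.05, -0.0442, 0, 0], [92, 0.05, -0.0442, 0, 0], [92, 0.05, -0.0442, 0, 0], [92, 0.05, -0.0442, 0, 0], [92, 0.05, -0.0442, 0, 0]]])

```text
time: 1.43
position: [525.2, -76.2, 226.6]
tool_rot: [0.0, 0.989, 0.146, -0.0]
wrist_force: [0.3, -0.4, 0.6]
grip_width: 91.7
grasp_force: 0.0
```

move_tool(increments=[[[92, 0.05, -0.0442, 0, 0], [92, 0.05, -0.0442, 0, 0], [92, 0.025, -0.0217, 0, 0.0159], [92, 0, 0, 0, 0.0159], [92, 0, 0, 0, 0.0127], [92, 0, 0, 0, 0]]])

```text
time: 1.93
position: [577.3, 7.8, 226.2]
tool_rot: [-0.0, 1.0, 0.006, -0.001]
wrist_force: [0.2, -0.2, 0.3]
grip_width: 91.8
grasp_force: 0.0
```

Run:
```python
from h import *
f=grab('wrist','w1.png');s=monitor.read_state();print(s['time'],s['position'],s['tool_rot']);print('pred lid',proj(f,[607,56,110]),'lock',proj(f,[486,-5.5,96]))
```

```text
1.9833 [577.25726019   7.2507189  226.26201983] [ 1.22669798e-04  9.99971838e-01  7.49047623e-03 -4.49199671e-04]
pred lid [208.90273129 165.75648792] lock [265.17568843 264.19521468]
```

View pics/w1.png

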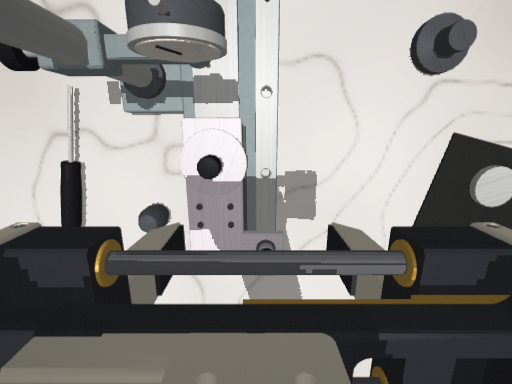

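The wrist view shows the lid knob at (209,166), where it was predicted. Holes 3 and 2 are at (266,91) and (266,173), and the gauge is well ahead at (177,45).

Run:
```python
from h import *
f=load('wrist');g=f['frame'].max(2)
def cen(x,y,r,th):
    yy,xx=np.mgrid[-r:r+1,-r:r+1];m=(g[y-r:y+r+1,x-r:x+r+1]<th)&(np.hypot(xx,yy)<=r);return x+xx[m].mean(),y+yy[m].mean(),m.sum()
a=cen(209,167,16,50);print(a,onz(f,a[0],a[1],112))
for p in((266,91),(266,173)):
    b=cen(*p,6,130);print(b,onz(f,b[0],b[1],42))
print((-f['R'].T@f['t']).round())
```

```text
(np.float64(208.598944591029), np.float64(167.25857519788917), np.int64(379)) [605.74703534  56.01717004 112.        ]
(np.float64(266.38461538461536), np.float64(88.53846153846153), np.int64(26)) [690.65590788  -4.41800466  42.        ]
(np.float64(266.22727272727275), np.float64(176.13636363636363), np.int64(22)) [583.77020199  -6.65189334  42.        ]
[649.   8. 384.]
```

In the tool's units: 35 mm / 600 = 0.0583, 30 mm / 600 = 0.05.

move_tool(increments=[[[92, 0.025, -0.0403, 0, 0], [92, 0.0248, -0.0402, 0, 0], [60, 0, 0, 0.05, 0], [60, 0, 0, 0.0583, 0], [60, 0, 0, 0.0583, 0], [60, 0, 0, 0.0367, 0], [60, 0, 0, 0.02, 0], [60, 0, 0, 0, 0]]])

```text
time: 2.65
position: [604.5, 54.7, 89.7]
tool_rot: [0.0, 1.0, 0.007, -0.003]
wrist_force: [0.8, 0.9, 0.2]
grip_width: 60.9
grasp_force: 0.0
```

In the tool's units: 1.5 mm / 600 = 0.0025, -1 mm / 600 = -0.0017.

move_tool(increments=[[[40, 0.0025, -0.0008, -0.0017, 0], [15, 0, 0, 0, 0], [15, 0, 0, 0, 0], [15, 0, 0, 0, 0], [15, 0, 0, 0, 0], [15, 0, 0, 0, 0]]], grip_force=20)

```text
time: 3.15
position: [608.8, 56.1, 94.6]
tool_rot: [0.0, 1.0, 0.006, 0.001]
wrist_force: [-0.1, -1.2, 0.2]
grip_width: 24.7
grasp_force: 0.0
```

move_tool(increments=[[[15, 0, 0, 0, 0], [15, 0, 0, 0, 0], [15, 0, 0, 0, 0]]], grip_force=20)

```text
time: 3.4
position: [608.8, 56.2, 94.5]
tool_rot: [0.0, 1.0, 0.006, 0.0]
wrist_force: [-1.4, -0.4, 5.8]
grip_width: 23.4
grasp_force: 20.0
```

In the tool's units: 31 mm / 600 = 0.0517, -20 mm / 600 = -0.0333.

move_tool(increments=[[[15, 0, 0, -0.0067, 0], [15, 0, 0, -0.0167, 0], [15, 0, 0, -0.0333, 0], [15, 0, 0, -0.0333, 0], [15, 0, 0, -0.025, 0], [15, -0.0083, 0.0167, 0, 0], [15, -0.0167, 0.0333, 0, 0], [15, -0.0233, 0.0517, 0, 0]]], grip_force=25)

```text
time: 4.07
position: [579.8, -2.6, 162.7]
tool_rot: [-0.001, 1.0, 0.009, 0.0]
wrist_force: [0.7, 0.8, -1.9]
grip_width: 23.1
grasp_force: 25.0
```

move_tool(increments=[[[15, -0.0233, 0.0517, 0, 0], [15, -0.0233, 0.0517, 0, 0], [15, -0.0233, 0.0517, 0, 0], [15, -0.0233, 0.0517, 0, 0], [15, -0.0233, 0.0517, 0, 0], [15, -0.0233, 0.0517, 0, 0], [15, -0.0233, 0.0517, 0, 0], [15, -0.0233, 0.0517, 0, 0]]])

```text
time: 4.73
position: [468.9, -256.4, 162.0]
tool_rot: [-0.0, 1.0, 0.006, -0.001]
wrist_force: [-0.2, -0.4, -1.5]
grip_width: 23.4
grasp_force: 25.0
```

Run:
```python
from h import *
f=grab('wrist','w2.png');s=monitor.read_state();print(s['position'],s['wrist_force'],s['grip_width'],s['tool_rot'])
print('mat target',proj(f,[446,-314,4]))
```

```text
[ 464.82313008 -265.03295577  161.42481549] [-3.10938085 -6.31169486 -2.41823446] 23.19960498010032 [ 0.00208794  0.99999356  0.00153254 -0.00248506]
mat target [301.25936678 203.76089446]
```

View pics/w2.png

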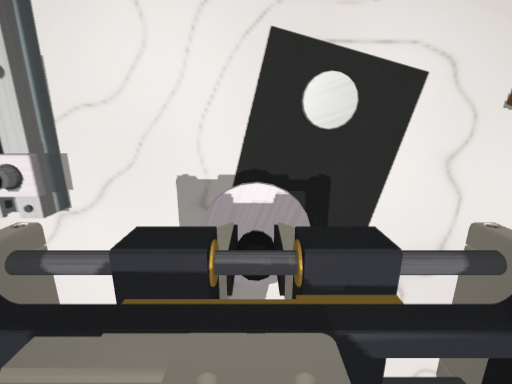

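The lid is firmly held at about (256,225), with the mat and ref block (330,100) ahead. The near half of the mat is free at the target (301,204).

In the tool's units: 35 mm / 600 = 0.0583, 25 mm / 600 = 0.0417.

move_tool(increments=[[[15, -0.0167, 0.04, 0, 0], [15, -0.015, 0.04, 0, 0], [15, 0, 0, 0.0417, 0], [15, 0, 0, 0.0583, 0], [15, 0, 0, 0.0583, 0], [15, 0, 0, 0.0333, 0], [15, 0, 0, 0.0133, 0], [15, 0, 0, 0, 0]]])

```text
time: 5.45
position: [450.6, -301.7, 37.3]
tool_rot: [-0.002, 1.0, 0.006, -0.002]
wrist_force: [0.2, 0.3, -0.9]
grip_width: 23.4
grasp_force: 25.0
```

move_tool(increments=[[[15, 0, 0, 0, 0], [15, 0, 0, 0, 0], [15, 0, 0, 0, 0]]])

```text
time: 5.7
position: [454.2, -303.6, 41.5]
tool_rot: [0.001, 1.0, 0.006, 0.001]
wrist_force: [-0.3, 0.9, -1.8]
grip_width: 22.8
grasp_force: 25.0
```

In the tool's units: 4 mm / 600 = 0.0067, 3 mm / 600 = 0.005.

move_tool(increments=[[[15, 0, 0, 0.0067, 0], [15, 0, 0, 0.0067, 0], [15, 0, 0, 0.005, 0], [15, 0, 0, 0.0033, 0], [15, 0, 0, 0.0017, 0], [15, 0, 0, 0, 0], [15, 0, 0, 0, 0]]])

```text
time: 6.28
position: [452.9, -302.7, 25.6]
tool_rot: [-0.0, 1.0, 0.006, -0.0]
wrist_force: [0.0, 0.1, -2.3]
grip_width: 23.3
grasp_force: 25.0
```

In the tool's units: 1 mm / 600 = 0.0017.

move_tool(increments=[[[15, 0, 0, 0.0017, 0], [15, 0, 0, 0.0017, 0], [15, 0, 0, 0, 0], [15, 0, 0, 0, 0]]])

```text
time: 6.62
position: [452.9, -302.8, 23.7]
tool_rot: [-0.0, 1.0, 0.006, -0.0]
wrist_force: [-0.1, -0.4, -1.7]
grip_width: 23.5
grasp_force: 25.0
```

move_tool(increments=[[[15, 0, 0, 0.0017, 0], [15, 0, 0, 0, 0], [15, 0, 0, 0, 0]]])

```text
time: 6.87
position: [453.0, -302.9, 23.5]
tool_rot: [0.0, 1.0, 0.006, -0.0]
wrist_force: [-1.9, 0.9, 6.4]
grip_width: 23.4
grasp_force: 25.0
```

In the tool's units: -5 mm / 600 = -0.0083.

move_tool(increments=[[[28, 0, 0, 0, 0], [60, 0, 0, 0, 0], [60, 0, 0, 0, 0], [60, 0, 0, 0, 0], [60, 0, 0, 0, 0], [60, 0, 0, -0.0083, 0]]])

```text
time: 7.37
position: [452.3, -302.4, 27.1]
tool_rot: [-0.0, 1.0, 0.006, -0.001]
wrist_force: [-0.0, -0.2, 0.2]
grip_width: 56.9
grasp_force: 0.0
```

move_tool(increments=[[[60, 0, 0, -0.0417, 0], [60, 0, 0, -0.0583, 0], [60, 0, 0, -0.0583, 0], [60, 0, 0, -0.0583, 0], [60, 0, 0, 0, 0], [60, 0, 0, 0, 0]]])

```text
time: 7.87
position: [454.5, -303.9, 160.4]
tool_rot: [0.002, 1.0, 0.006, 0.002]
wrist_force: [-1.8, 0.2, -1.1]
grip_width: 60.1
grasp_force: 0.0
```

Run:
```python
from h import *
f=grab('wrist','w3.png');grab('top','t3.png');grab('scene','s3.png');s=monitor.read_state();print(s['position'],s['wrist_force'],s['grip_width'],s['tool_rot'])
```

```text
[ 451.88261993 -302.42516249  156.67875443] [ 0.15196074 -0.30211552 -0.95475994] 60.14130409458148 [-5.30593197e-04  9.99979213e-01  6.35898628e-03 -9.24439305e-04]
```

View pics/w3.png

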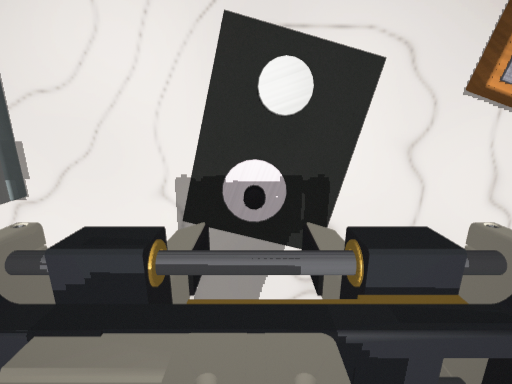

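The lid lies flat, knob up, on the near half of the mat at (254,190), and the ref block is untouched at (286,85).

move_tool(increments=[[[60, -0.0058, -0.0617, 0, 0], [60, -0.0058, -0.0617, 0, 0], [60, -0.0058, -0.0617, 0, 0], [60, -0.0058, -0.0617, 0, 0], [60, -0.0058, -0.0617, 0, 0], [60, -0.0058, -0.0617, 0, 0], [60, -0.0058, -0.0617, 0, 0], [60, -0.0058, -0.0617, 0, 0]]])

```text
time: 8.68
position: [419.4, -5.5, 156.6]
tool_rot: [-0.0, 1.0, 0.006, -0.001]
wrist_force: [1.3, -1.2, 0.5]
grip_width: 59.9
grasp_force: 0.0
```

move_tool(increments=[[[60, 0, 0, 0, 0], [60, 0, 0, 0, 0], [60, 0, 0, 0, 0], [60, 0, 0, 0, 0]]])

```text
time: 9.02
position: [420.8, -8.4, 157.1]
tool_rot: [-0.0, 1.0, 0.005, -0.001]
wrist_force: [-0.1, -0.1, -0.2]
grip_width: 60.1
grasp_force: 0.0
```

Run:
```python
from h import *
f=grab('wrist','w4.png');s=monitor.read_state();print(s['position'],s['wrist_force'],s['tool_rot'])
print(proj(f,[486,-5.5,100]),proj(f,[486,-5.5,75]))
```

```text
[420.92213717  -8.53617912 157.18649284] [ 0.01635951  0.3855131  -0.45837934] [-1.12061577e-04  9.99986564e-01  5.15005044e-03 -5.80518494e-04]
[252.09303174 132.8222778 ] [252.45383767 131.91265757]
```

View pics/w4.png

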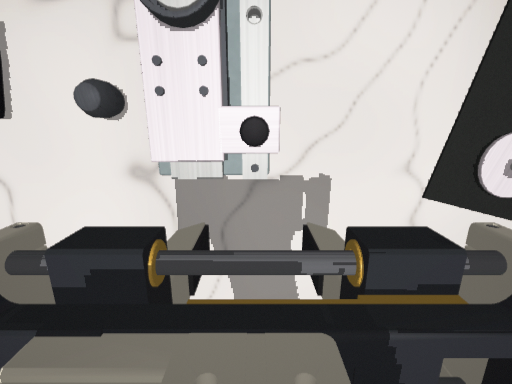

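The wrist view shows the lock knob at (254.5,131), within about 2 mm of the prediction, and hole 2 at (254,15).

Run:
```python
from h import *
f=load('wrist');g=f['frame'].max(2)
def cen(x,y,r,th):
    yy,xx=np.mgrid[-r:r+1,-r:r+1];m=(g[y-r:y+r+1,x-r:x+r+1]<th)&(np.hypot(xx,yy)<=r);return x+xx[m].mean(),y+yy[m].mean(),m.sum()
a=cen(254,131,19,60);print(a,onz(f,a[0],a[1],95))
b=cen(254,15,10,110);print(b,onz(f,b[0],b[1],42))
b=cen(255,168,6,130);print(b,onz(f,b[0],b[1],42))
```

```text
(np.float64(253.79692307692306), np.float64(130.97076923076924), np.int64(650)) [487.30809835  -6.79688811  95.        ]
(np.float64(253.79746835443038), np.float64(12.405063291139241), np.int64(79)) [589.11613228  -5.46464652  42.        ]
(np.float64(254.19565217391303), np.float64(167.7391304347826), np.int64(46)) [449.05477828  -7.23764357  42.        ]
```

In the tool's units: 33.2 mm / 600 = 0.0553, 30 mm / 600 = 0.05.

move_tool(increments=[[[60, 0.0553, -0.0008, 0, 0], [60, 0.0553, -0.0008, 0, 0], [60, 0, 0, 0.0417, 0], [60, 0, 0, 0.05, 0], [60, 0, 0, 0.0333, 0], [60, 0, 0, 0.015, 0], [50, 0, 0, 0, 0], [50, 0, 0, 0, 0]]])

```text
time: 9.73
position: [487.5, -5.8, 73.7]
tool_rot: [-0.0, 1.0, 0.006, -0.0]
wrist_force: [0.8, -1.1, 0.6]
grip_width: 51.9
grasp_force: 0.0
```

move_tool(increments=[[[50, 0, 0, 0, 0], [50, 0, 0, 0, 0]]])

```text
time: 9.9
position: [488.8, -5.6, 75.1]
tool_rot: [0.0, 1.0, 0.006, 0.001]
wrist_force: [0.1, 0.1, -0.0]
grip_width: 50.3
grasp_force: 0.0
```

In the tool's units: 4 mm / 600 = 0.0067, -1.3 mm / 600 = -0.0022.

move_tool(increments=[[[40, -0.0022, 0.0017, 0.0067, 0], [20, 0, 0, 0, 0], [20, 0, 0, 0, 0], [20, 0, 0, 0, 0], [20, 0, 0, 0, 0], [20, 0, 0, 0, 0], [20, 0, 0, 0, 0]]], grip_force=45)

```text
time: 10.48
position: [486.3, -6.5, 69.8]
tool_rot: [0.0, 1.0, 0.006, 0.0]
wrist_force: [0.5, -0.7, -0.6]
grip_width: 23.1
grasp_force: 45.0
```

move_tool(increments=[[[20, 0, 0, 0, 0], [20, 0, 0, 0, 0]]])

```text
time: 10.65
position: [486.3, -6.5, 69.7]
tool_rot: [0.0, 1.0, 0.006, 0.0]
wrist_force: [0.7, -0.3, 0.5]
grip_width: 23.4
grasp_force: 45.0
```

In the tool's units: -4 mm / 600 = -0.0067, -3 mm / 600 = -0.005.

move_tool(increments=[[[20, 0, 0, -0.0067, 0], [20, 0, 0, -0.005, 0], [20, 0, 0, -0.005, 0], [20, 0, 0, 0, 0], [20, 0, 0, 0, 0], [20, 0, 0, 0, 0]]])

```text
time: 11.15
position: [486.1, -6.5, 79.5]
tool_rot: [-0.0, 1.0, 0.006, -0.0]
wrist_force: [2.1, -1.0, -6.5]
grip_width: 22.9
grasp_force: 45.0
```

In the tool's units: -1.5 mm / 600 = -0.0025.

move_tool(increments=[[[20, 0, 0, -0.0025, 0], [20, 0, 0, 0, 0], [20, 0, 0, 0, 0]]])

```text
time: 11.4
position: [485.9, -6.5, 81.0]
tool_rot: [0.0, 1.0, 0.006, -0.0]
wrist_force: [2.1, -1.9, -8.9]
grip_width: 23.4
grasp_force: 45.0
```

move_tool(increments=[[[20, 0.0067, 0, 0, 0], [20, 0.0067, 0, 0, 0], [20, 0, 0, 0, 0], [20, 0, 0, 0, 0]]])

```text
time: 11.73
position: [493.8, -6.3, 80.8]
tool_rot: [0.0, 1.0, 0.006, -0.001]
wrist_force: [-1.5, -1.0, -9.2]
grip_width: 23.3
grasp_force: 45.0
```

In the tool's units: 14 mm / 600 = 0.0233, 8 mm / 600 = 0.0133.

move_tool(increments=[[[20, 0.0133, 0, 0, 0], [20, 0.0233, 0, 0, 0], [20, 0.0233, 0, 0, 0], [20, 0.0233, 0, 0, 0], [20, 0.0233, 0, 0, 0], [20, 0.0233, 0, 0, 0], [20, 0.0133, 0, 0, 0], [20, 0, 0, 0, 0]]])

```text
time: 12.4
position: [582.2, -5.1, 81.1]
tool_rot: [-0.0, 1.0, 0.006, 0.001]
wrist_force: [3.0, -1.6, -10.3]
grip_width: 23.0
grasp_force: 45.0
```

move_tool(increments=[[[20, 0.01, 0, 0, 0], [20, 0, 0, 0, 0], [20, 0, 0, 0, 0], [20, 0, 0, 0, 0]]])

```text
time: 12.73
position: [586.3, -5.1, 81.4]
tool_rot: [-0.0, 1.0, 0.006, 0.0]
wrist_force: [0.5, -1.4, -10.3]
grip_width: 22.8
grasp_force: 45.0
```

Now at +100.0 mm, so I lower the pin into hole 2 gently and watch the height.

In the tool's units: 3 mm / 600 = 0.005, 2 mm / 600 = 0.0033.

move_tool(increments=[[[20, 0, 0, 0.005, 0], [20, 0, 0, 0.005, 0], [20, 0, 0, 0.0033, 0], [20, 0, 0, 0, 0], [20, 0, 0, 0, 0]]])

```text
time: 13.15
position: [586.5, -5.1, 73.6]
tool_rot: [0.0, 1.0, 0.006, 0.0]
wrist_force: [-1.3, -0.9, -3.4]
grip_width: 23.1
grasp_force: 45.0
```

move_tool(increments=[[[20, 0, 0, 0.005, 0], [20, 0, 0, 0.0033, 0], [20, 0, 0, 0, 0], [20, 0, 0, 0, 0]]])

```text
time: 13.48
position: [586.7, -5.1, 68.6]
tool_rot: [0.0, 1.0, 0.006, 0.0]
wrist_force: [-1.2, -1.5, -0.1]
grip_width: 23.1
grasp_force: 45.0
```

In the tool's units: 2 mm / 600 = 0.0033, 1 mm / 600 = 0.0017.

move_tool(increments=[[[20, 0, 0, 0.0033, 0], [20, 0, 0, 0.0017, 0], [20, 0, 0, 0, 0], [20, 0, 0, 0, 0]]])

```text
time: 13.82
position: [586.8, -5.1, 65.6]
tool_rot: [0.0, 1.0, 0.006, 0.001]
wrist_force: [-1.8, -1.2, 2.2]
grip_width: 22.9
grasp_force: 45.0
```

move_tool(increments=[[[20, 0, 0, 0.0017, 0], [20, 0, 0, 0.0017, 0], [20, 0, 0, 0, 0], [20, 0, 0, 0, 0]]])

```text
time: 14.15
position: [587.5, -5.0, 64.4]
tool_rot: [0.0, 1.0, 0.006, 0.001]
wrist_force: [-1.9, -2.9, 8.7]
grip_width: 23.3
grasp_force: 45.0
```

In the tool's units: 1 mm / 600 = 0.0017.

move_tool(increments=[[[20, 0, 0, 0.0017, 0], [20, 0, 0, 0, 0], [20, 0, 0, 0, 0]]])

```text
time: 14.4
position: [587.6, -5.0, 64.3]
tool_rot: [0.0, 1.0, 0.006, 0.001]
wrist_force: [-4.6, -2.8, 15.5]
grip_width: 22.8
grasp_force: 45.0
```

move_tool(increments=[[[20, 0, 0, 0.0017, 0], [20, 0, 0, 0, 0], [20, 0, 0, 0, 0]]])

```text
time: 14.65
position: [587.7, -5.0, 64.2]
tool_rot: [0.001, 1.0, 0.006, 0.002]
wrist_force: [-7.2, -3.1, 23.1]
grip_width: 22.9
grasp_force: 45.0
```

The knob is against a hard stop: 2 mm more command raised the force from 9 to 23 N with no travel. I check with one picture before handing in.

Run:
```python
from h import *
s=grab('scene');t=grab('top');f=monitor.read_state();print(f['position'],f['wrist_force'],f['grasp_force'])
cv2.imwrite('pics/fin.png',np.hstack([cv2.resize(s['frame'][130:384,40:390],(420,305)),cv2.resize(t['frame'][100:260,215:415],(380,305))]))
```

```text
[587.71932889  -5.03637582  64.22662941] [-6.99363464 -3.00862859 23.43294653] 45.00465452671051
```

View pics/fin.png

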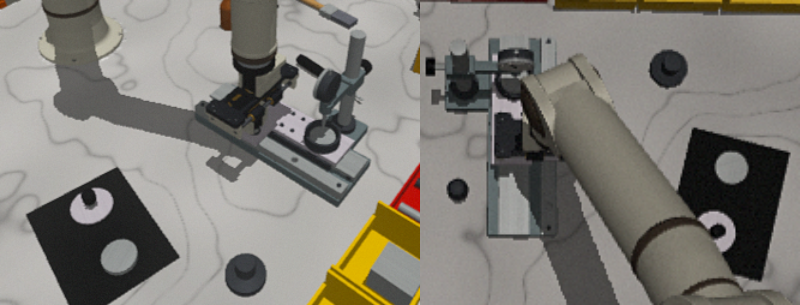

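The picture shows the open nest at (322,135) under the gauge. The lid is knob up on the mat at (90,203), everything else is where it was, and the gripper is holding the knob down.

```bash
python3 -c "
from workcell import bot, cam, monitor, workorder
print(workorder.close_job())"
```

```text
the job is handed in; nothing more can be done
None
```

The job is handed in at about 15 s: the lid is knob up on the mat, the carriage is at hole 2 with the uncovered block under the gauge, and the plunger is held pressed home at about 23 N; no verdict was returned.

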